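# Clamp a lug bracket in the welding jig

## Task

Slide the steel lug bracket along its channel in the welding jig, gently, until it rests against the rubber nose of the end stop without squashing the nose hard, and then push the toggle clamp's handle down past its over-centre point so that it locks and the spindle holds the bracket down there. Do not force or hammer the handle or the jig, and leave the other things on the bench alone.

Things in the scene. Friction and masses are not known exactly. Their poses are not given: they have to be found in the camera images.
- jig: Fixed aluminium jig plate 270 x 280 x 12 mm. Origin: on the table under its middle (plate x -130 to +140 mm, y +-140 mm). +x: the way the bracket slides home; +y: from the channel towards the clamp handle; z up. Channel along x at y = -75 mm, between two rails 8 mm high, 54 mm apart, x -115 to +55 mm. Clamp stand at x = +55 mm: cheeks 32 mm wide, y -9 to +65 mm, 82 mm high.
- bracket: Workpiece, loose in the channel: plain steel plate 110 (x) x 50 (y) x 12 mm with an upright lug (10 mm in x, 44 mm in y, top 48 mm above the underside) at its rear, x = -50 to -40 mm. About 0.6 kg; slides with 2 to 6 N pushed on the lug's back. Origin: centre of the underside; +x points to its front end, towards the stop. Starts 40 to 100 mm short of the stop's nose.
- stop: Stop at the channel's far end: fixed steel block 16 x 50 x 30 mm. Origin: centre of its underside, 12 mm above the table; axes as the jig. A screw through it ends in a rubber nose 11 mm thick, towards -x, 6.5 mm above the plate. Its setting varies and is not measured: tip 38 mm from the block's origin, +-12 mm. The nose yields 1 mm per 6 N, up to 5 mm, then is hard.
- clamp_handle (a joint): Clamp handle angle, rad; grows as it is pressed down. 0: open, handle rising 60 deg above level towards jig +y. 1.05: locked on its stop, handle about level. Stays where left when open. Swings with 2 to 3 N at the grip; with the bracket under the spindle resistance starts near 0.5, peaks at 8 to 10 N near 0.73, is gone at dead centre (0.97), then it runs on to 1.05 by itself and stops hard.
- clamp_pivot (a point): Handle pivot: fixed point on the jig at x +55, y +52, z +70 mm, pivot axis along jig x. The handle is 130 mm long from here, moving in the jig's plane x = +55 mm: a flat steel bar, then from 60 to 130 mm a black rubber grip, 26 mm wide, 18 mm thick. The bar is bent: from 50 mm out it is turned up or down by up to 0.12 rad, differently each time, not measured.
- spindle: Clamp spindle: steel rod with a rubber foot 17 mm in diameter, square to the end of the 75 mm clamp arm. Origin: on the arm's axis, 32 mm above the foot's sole. Springy along its length (some 5 N per mm). Open, the arm stands up on the channel's side, in a V with the handle. Locked, it is upright over jig x = +55, y = -75 mm and presses the plate with about 40 N.
- socket_big: Bystander, to be left alone: steel socket, 30 mm across, 30 mm high, standing on the jig plate; origin at the centre of its underside.
- socket_small: Bystander, to be left alone: steel socket, 20 mm across, 26 mm high, standing on the jig plate; origin at the centre of its underside.
- spanner: Bystander, to be left alone: steel spanner 190 mm long on the table, origin under its middle, lying along its x.
- hammer: Bystander, to be left alone: hammer 270 mm long on the table, lying along its x, origin under its middle.
- screwdriver: Bystander, to be left alone: screwdriver 200 mm long with black handle on the table, lying along its x.
- spare_plate: Bystander, to be left alone: plain flat steel plate 90 x 50 x 8 mm on the table, without a lug; origin at the centre of its underside.
- tape_measure: Bystander, to be left alone: black tape measure 70 x 35 x 65 mm on the table; origin at the centre of its underside.
Mind the look-alikes: they are no part of the job. What is shaped like the bracket but purple or yellow is not meant.

How it is judged:
On the way, in this order (a step that is already met when the one before it is completed fails the run):
1. the bracket is slid home against the stop's nose while the clamp is still open (contact force between bracket and stop above 0.3 N and value of joint clamp_handle below 0.6 rad), for 0.2 s.
2. the clamp handle is pushed past over-centre and locked (value of joint clamp_handle above 1.02 rad and contact force between bracket and spindle above 15 N), for 0.2 s.
At the end, for the whole second after the job is handed in: Handle locked (above 1.02 of 1.05 rad), spindle pressing the bracket with over 15 N, bracket flat in its channel (within 3 mm of the plate, 0.05 rad of level, 0.08 rad of straight), at rest (below 10 mm/s) and still touching the stop's nose (over 0.15 N) (all of step 2 and contact force between bracket and stop above 0.15 N and linear speed of bracket below 0.01 m/s and angle between bracket's own z axis and vertical below 0.05 rad and z of bracket in the frame of jig below 0.015 m and angle between the x axis of bracket and the x axis of jig, either way round below 0.08 rad).
It fails at once if the bracket is pressed against the stop with more than 15 N (contact force between bracket and stop above 15 N).
It fails at once if the jig, clamp or handle is pushed with more than 30 N (contact force between any of the fingers, the arm and jig above 30 N).
It fails at once if a bystander is moved by more than 20 mm (distance of any of socket_big, socket_small, spanner, hammer, screwdriver, spare_plate, tape_measure from where it was at the start of the episode above 0.02 m).
It also fails if it takes over 67 s, if anything falls off the work surface, if the arm or the gripper's body presses on something with over 40 N, if the wrist force passes 120 N, or if a joint passes its speed limit or range.

## Robot

A 6-joint arm with a two-finger parallel gripper is mounted at the origin on the work surface. World frame = base frame: x ahead of the robot, y to its left, z up, the work surface at z = 0. Lengths are in m, angles in rad, forces in N, time in s.
With the tool pointing down it reaches from about 0.35 to 0.775 m from the base axis. Payload 5.5 kg.
Tool frame: the origin (TCP) lies between the finger pads; the fingertips stand 19 mm ahead of it and the grasp point (between the pads) is the TCP (env.tcp_to_tips is the distance from the TCP to the fingertips, in m); z points along the fingers, y is the direction in which the jaws open and shut (so a half turn about z gives the same grasp; the last joint's range is limited). The gripper opens to 85 mm and grips with 20 to 120 N. Pads are 22 mm wide; open, the fingers measure 114 mm over their backs; the gripper's body (76 mm by 85 mm) begins 54 mm behind the grasp point. The pads swing forward as they close: fully open they stand 13 mm farther back than shut.
Start: joints at [-1.255, 0.313, 0.046, 1.304, 0, 1.431], TCP at [0.253, -0.516, 0.25] pointing down, gripper open.
Joint ranges: [-2.76, 2.76], [-0.86, 1.69], [-1.03, 1.26], [-2.2, 2.34], [-1.47, 1.5], [-3.14, 3.14]. Speed limits (rad/s): [2.57, 2.57, 3.14, 3.14, 3.14, 3.14].

## Interface

Orientations are given as a unit quaternion [w, x, y, z].
In Python, from workcell import env, eyes, job gives the robot as it stands. The module is installed in compiled form; this text tells all that it offers.
- The arm moves only by the tool move_arm, never from a script. Its argument "commands" is a list of rows, each a list of 3 entries, a list of its own where there are three numbers: the shift along the world's x, y, z as a fraction of full scale, then the turn, a rotation vector about the world's x, y, z as a fraction of full scale, then the gripper command: -1 is shut, 1 is fully open, values between are in proportion. In form: [[[x, y, z], [wx, wy, wz], gripper], ...]. A call has 1 to 5 rows; each row shifts and turns the commanded pose from where the row before left it; what a row does not reach is not made up. Full scale, the value 1, is 0.04 m for a shift and 8 degrees for a turn. A row lasts 1/10 s, in which the tool goes at most 50 mm and 8.59 degrees, less where a joint would pass 70% of its speed; a pose out of reach is approached as far as the arm can. A call with a number of a shift or a turn outside -1 to 1 is refused whole. A call with a gripper value outside its range is refused whole. The fingers move at their own pace and stop on an object; "newtons" is the grip in N (left out, the last holds). Time passes only in rows, so rows that do not move let the fingers close. It gives the time, the measured TCP pose, the force and the opening at its end, in the units of the state.
- env.get_state(): the state, without advancing time (a new reading comes with each control period).
- eyes.read_camera(name): name is "side" or "top"; returns a dict with "frame" (384x512x3 uint8, red, green, blue), "mtx" (3x3 intrinsics, pixels), "camera_from_world" (4x4, takes a point from world to camera coordinates). Camera axes: x right, y down, z forward; pixel columns grow to the right and rows downward; lengths in m; the calibration is good to about 2 mm. A picture is of the moment at which its call begins. There is no depth.
- job.hand_in(): hands the job in, once; it reports no verdict.
The state is a dict: "clock": time; "joint_pos": joint angles; "qvel": joint speeds; "tau": joint torques, N m; "tcp_pos": TCP position; "orientation": TCP orientation; "wrist_force": force on the tool from outside, world axes, zero at the start; "ft_torque": the same for the moment, N m; "finger_gap": finger opening in m.
Only numpy, scipy, OpenCV 4.12 (cv2) and the standard library are available. Lean on these libraries where they do the work, as an engineer would, in place of code of your own. Each camera call takes 0.05 s, during which the arm holds its last target.

## Working session

There is one attempt and no reset: what is moved stays moved. The work goes in short steps, Python scripts to look and compute and a tool call to move; the robot and the scene stay as the last step left them, time stands still between calls to the robot, and variables do not carry over. Pictures are saved under pics/ and viewed, and the job is handed in when it is done.

Besides the shell and the picture viewer there is one more tool, called as name(argument=value, ...), one argument or row to a line, values as JSON. move_arm: Moves the arm, as the interface text tells. Its arguments: {"type":"object","properties":{"commands":{"type":"array","items":{"type":"array"}},"newtons":{"type":"number"}},"required":["commands"]}

```bash
mkdir -p pics; cat > h.py <<'E'
import numpy as np, cv2
from workcell import env, eyes, job
def cam(n):
    d=eyes.read_camera(n); return d['frame'],np.array(d['mtx']),np.array(d['camera_from_world'])
def save(n,f,crop=None,s=1):
    if crop: x0,y0,x1,y1=crop; f=f[y0:y1,x0:x1]
    f=cv2.resize(f,None,fx=s,fy=s,interpolation=cv2.INTER_CUBIC)
    cv2.imwrite('pics/'+n+'.png',cv2.cvtColor(f,cv2.COLOR_RGB2BGR))
def ray(K,T,uv):
    R=T[:3,:3];t=T[:3,3]; c=-R.T@t
    d=R.T@np.linalg.solve(K,np.array([uv[0],uv[1],1.])); return c,d/np.linalg.norm(d)
def onz(K,T,uv,z):
    c,d=ray(K,T,uv); return c+d*(z-c[2])/d[2]
def proj(K,T,p):
    p=np.atleast_2d(p); q=(T[:3,:3]@p.T).T+T[:3,3]; q=(K@q.T).T; return q[:,:2]/q[:,2:]
def tri(a,b):
    (c1,d1),(c2,d2)=a,b
    A=np.stack([d1,-d2],1); s=np.linalg.lstsq(A,c2-c1,rcond=None)[0]
    p,q=c1+s[0]*d1,c2+s[1]*d2; return (p+q)/2,np.linalg.norm(p-q)
E
python3 - <<'E'
from h import *
print({k:np.round(v,3) for k,v in env.get_state().items()})
for n in('top','side'):
    f,K,T=cam(n); save(n+'0',f,s=1.5); print(n,K.round(1).tolist(),(-T[:3,:3].T@T[:3,3]).round(3),T[:3,:3].round(3).tolist())
    np.savez(n+'0.npz',f=f,K=K,T=T)
E
```

```text
{'clock': np.float64(0.0), 'joint_pos': array([-1.255,  0.314,  0.045,  1.304, -0.   ,  1.431]), 'qvel': array([-0.   ,  0.002, -0.   , -0.001, -0.   , -0.002]), 'tau': array([-1.0000e-03, -4.8063e+01,  2.9853e+01,  1.9000e-02, -0.0000e+00,
       -0.0000e+00]), 'tcp_pos': array([ 0.253, -0.516,  0.249]), 'orientation': array([-0.001,  0.974,  0.226, -0.   ]), 'wrist_force': array([-0.303, -0.477,  0.524]), 'ft_torque': array([-0.023,  0.001, -0.004]), 'finger_gap': np.float64(0.085)}
top [[377.2, 0.0, 250.9], [0.0, 377.2, 196.2], [0.0, 0.0, 1.0]] [ 0.312 -0.008  1.303] [[0.018, -1.0, -0.003], [-0.983, -0.017, -0.183], [0.183, 0.006, -0.983]]
side [[444.4, 0.0, 257.4], [0.0, 444.4, 189.9], [0.0, 0.0, 1.0]] [0.315 0.852 0.837] [[-0.972, -0.235, 0.004], [-0.154, 0.623, -0.767], [0.178, -0.746, -0.642]]
```

View pics/top0.png

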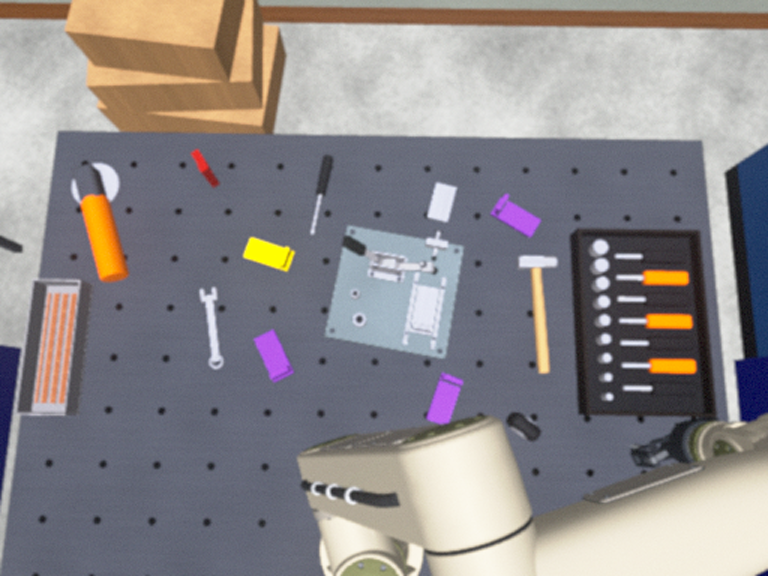

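View pics/side0.png

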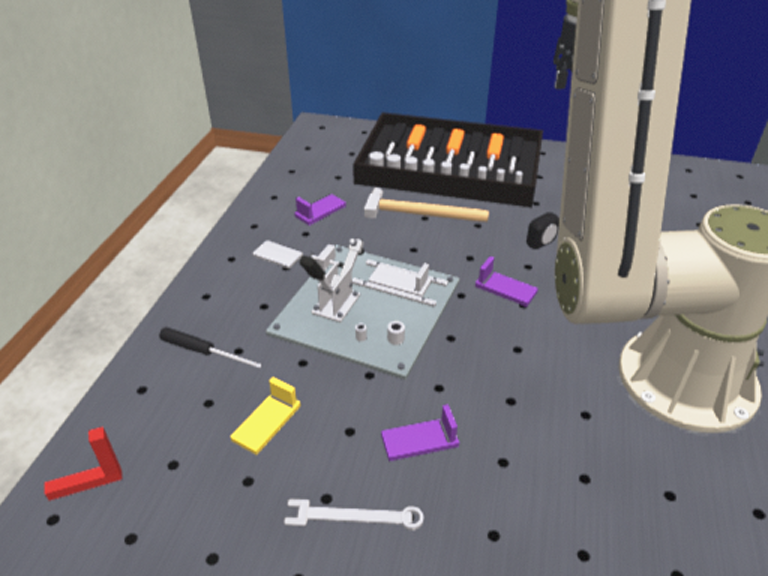

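The top view shows the jig at about (395,290), with the grey bracket in its channel at (425,305), the stop at (436,243), the handle grip at (353,245) and the sockets at (355,293) and (359,319). The look-alikes are purple at (517,215), (272,355) and (445,398), yellow at (268,253), and the grey spare plate without a lug at (441,202). I choose the grey plate with a lug in the channel and will check it in a close crop.

```bash
python3 - <<'E'
from h import *
d=np.load('top0.npz'); save('topc',d['f'],(205,140,325,250),6)
d=np.load('side0.npz'); save('sidec',d['f'],(170,150,315,255),5)
E
```

```text
(no output)
```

View pics/topc.png

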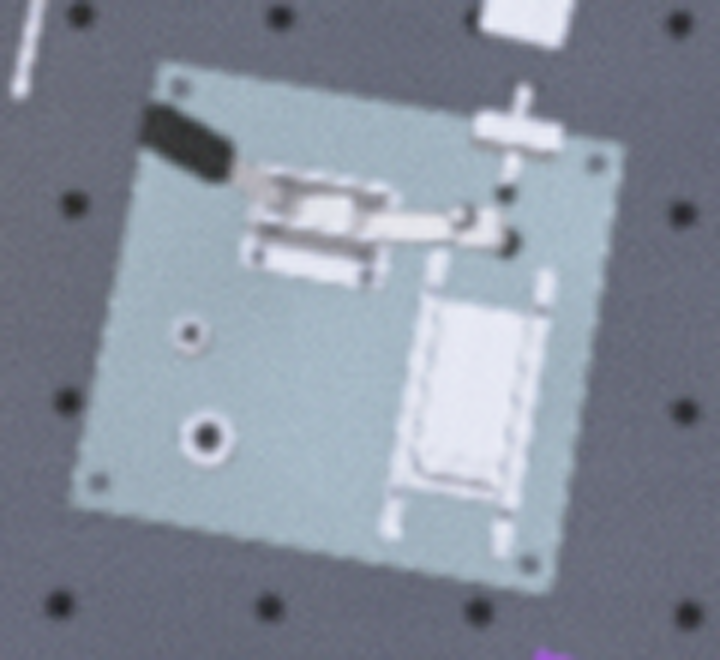

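View pics/sidec.png

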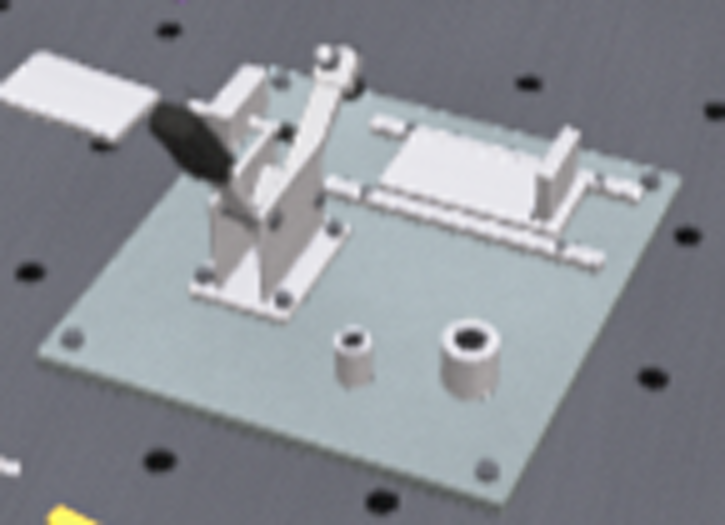

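The crops confirm the choice: a grey plate with an upright lug (side crop 560,170; top crop 455,475) sits between the rails. The nose's dark tip is at top crop (507,192), and the open clamp's grip is at (190,143). Next I'll measure these in both views.

```bash
python3 - <<'E'
from h import *
C={}
for n in('top','side'):
    d=np.load(n+'0.npz'); f,K,T=d['f'],d['K'],d['T']
    hsv=cv2.cvtColor(f,cv2.COLOR_RGB2HSV)
    m=cv2.inRange(hsv,(80,18,110),(105,70,215))
    m=cv2.morphologyEx(m,cv2.MORPH_OPEN,np.ones((2,2)))
    nn,l,s,_=cv2.connectedComponentsWithStats(m); 
    cx=(250 if n=='top' else 240)
    best=max(range(1,nn),key=lambda i:s[i,4] if abs(s[i,0]+s[i,2]/2-260)<60 and 120<s[i,1]+s[i,3]/2<260 else 0)
    m=(l==best).astype(np.uint8); print(n,s[best])
    h=cv2.convexHull(max(cv2.findContours(m,0,2)[0],key=cv2.contourArea))
    for e in (3,5,8,12):
        q=cv2.approxPolyDP(h,e,True)[:,0]
        if len(q)==4: break
    print(q.tolist())
    P=np.array([onz(K,T,p,.012)[:2] for p in q]); print(P.round(4).tolist(), np.linalg.norm(P-np.roll(P,1,0),axis=1).round(3))
    hw=np.array([onz(K,T,p,.012)[:2] for p in h[:,0]],np.float32)
    r=cv2.minAreaRect(hw); print(r)
E
```

```text
top [ 218  164   91   76 3359]
[[308, 170], [296, 239], [218, 225], [229, 166]]
[[0.6504, -0.1996], [0.4072, -0.1563], [0.4504, 0.1112], [0.6602, 0.0794]] [0.279 0.247 0.271 0.212]
((0.559184193611145, -0.04485549032688141), (0.2822738289833069, 0.2681758403778076), 80.69971466064453)
side [ 180  186  126   65 3638]
[[305, 186], [271, 250], [180, 221], [207, 186]]
[[0.412, -0.1564], [0.4552, 0.1126], [0.7127, 0.0693], [0.6898, -0.0876]] [0.286 0.272 0.261 0.159]
((0.5639054179191589, -0.04252214729785919), (0.27601924538612366, 0.26956042647361755), 80.21969604492188)
```

```bash
python3 - <<'E'
from h import *
dt=np.load('top0.npz'); ds=np.load('side0.npz')
ft=lambda p:(np.array(p)+.5)/6-.5+[205,140]
fs=lambda p:(np.array(p)+.5)/5-.5+[170,150]
Kt,Tt,Ks,Ts=dt['K'],dt['T'],ds['K'],ds['T']
for nm,p in dict(TL=(160,62),TR=(625,145),BR=(550,592),BL=(72,502)).items(): print('top',nm,onz(Kt,Tt,ft(p),.012).round(4))
for nm,p in dict(TL=(40,352),BL=(503,500),BR=(681,178)).items(): print('side',nm,onz(Ks,Ts,fs(p),.012).round(4))
def j(a,b): return tri(ray(Kt,Tt,ft(a)),ray(Ks,Ts,fs(b)))
# grip outline by mask: dark
for n,d,box in(('top',dt,(225,150,250,175)),('side',ds,(195,165,225,190))):
    g=cv2.cvtColor(d['f'],cv2.COLOR_RGB2GRAY); x0,y0,x1,y1=box
    m=np.zeros_like(g); m[y0:y1,x0:x1]=(g[y0:y1,x0:x1]<75)
    c=max(cv2.findContours(m,0,2)[0],key=cv2.contourArea)
    r=cv2.minAreaRect(c); print(n,r,cv2.boxPoints(r).round(1).tolist(), m.sum())
    M=cv2.moments(m,True); print((M['m10']/M['m00'],M['m01']/M['m00']))
    print('bg',g[y0:y0+3,x0:x0+3].mean())
E
```

```text
top TL [0.7195 0.073  0.012 ]
top TR [ 0.6732 -0.2025  0.012 ]
top BR [ 0.4098 -0.1571  0.012 ]
top BL [0.4564 0.1163 0.012 ]
side TL [0.7203 0.0672 0.012 ]
side BL [0.4574 0.1118 0.012 ]
side BR [ 0.4103 -0.1606  0.012 ]
top ((235.41172790527344, 163.1470489501953), (16.29236602783203, 6.345447540283203), 30.963754653930664) [[226.8000030517578, 161.6999969482422], [230.10000610351562, 156.1999969482422], [244.0, 164.60000610351562], [240.8000030517578, 170.10000610351562]] 98
(235.4795918367347, 163.20408163265307)
bg 108.22222222222223
side ((207.74588012695312, 178.29507446289062), (19.845718383789062, 8.962581634521484), 50.194427490234375) [[198.0, 173.5], [204.8000030517578, 167.8000030517578], [217.5, 183.0], [210.6999969482422, 188.8000030517578]] 152
(207.63815789473685, 178.22368421052633)
bg 168.11111111111111
```

```bash
python3 - <<'E'
from h import *
dt=np.load('top0.npz'); ds=np.load('side0.npz')
save('tz1',dt['f'],(265,150,305,235),9)
save('sz1',ds['f'],(230,155,310,205),10)
Kt,Tt,Ks,Ts=dt['K'],dt['T'],ds['K'],ds['T']
p,e=tri(ray(Kt,Tt,(235.45,163.2)),ray(Ks,Ts,(207.65,178.25))); print('gripc',p,e)
a=-.169;O=np.array([.560,-.0437]);R=np.array([[np.cos(a),-np.sin(a)],[np.sin(a),np.cos(a)]])
print('jig',R.T@(p[:2]-O),p[2])
J=lambda x,y,z:np.r_[O+R@[x,y],z]
for x,y,z in [(55,52,70),(0,-75,12)]: print(J(x/1e3,y/1e3,z/1e3))
E
```

```text
gripc [0.63095781 0.04964147 0.15767586] 0.0012077487720539286
jig [0.05424718 0.10394655] 0.1576758610050672
[ 0.62296267 -0.00169164  0.07      ]
[ 0.54738525 -0.11763151  0.012     ]
```

View pics/tz1.png

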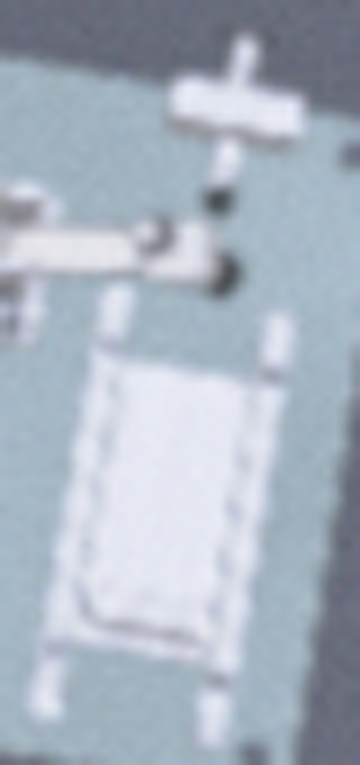

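View pics/sz1.png

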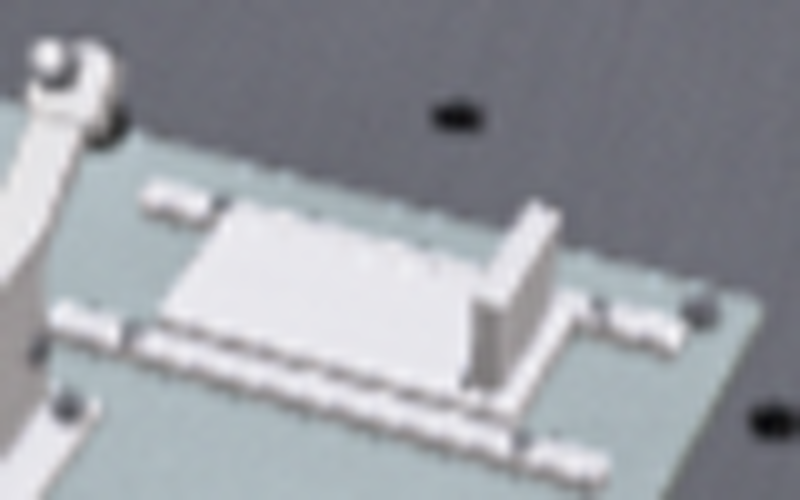

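```bash
cat >> h.py <<'E'
a=-.169;O=np.array([.560,-.0437]);R=np.array([[np.cos(a),-np.sin(a)],[np.sin(a),np.cos(a)]])
J=lambda x,y,z:np.r_[O+R@[x,y],z]
def Ji(p): return np.r_[R.T@(p[:2]-O),p[2]]*1000
E
python3 - <<'E'
from h import *
dt=np.load('top0.npz'); ds=np.load('side0.npz')
Kt,Tt,Ks,Ts=dt['K'],dt['T'],ds['K'],ds['T']
ft=lambda p:(np.array(p)+.5)/9-.5+[265,150]
fs=lambda p:(np.array(p)+.5)/10-.5+[230,155]
def S(n,p,z): print('side',n,Ji(onz(Ks,Ts,fs(p),z)).round(1))
def Tt_(n,p,z): print('top',n,Ji(onz(Kt,Tt,ft(p),z)).round(1))
S('lugtop nb',(502,306),.06);S('lugtop fb',(560,213),.06);S('lugtop nf',(475,297),.06);S('lugtop ff',(540,200),.06)
S('plate front near',(162,308),.024);S('plate front far',(230,203),.024);S('plate back near',(512,405),.024)
Tt_('plate front L',(122,358),.024);Tt_('plate front R',(245,378),.024)
Tt_('nose front',(216,213),.0185+.006);Tt_('nose blk back',(216,190),.0245);Tt_('stop face',(230,140),.042)
Tt_('lugtop front L',(80,600),.06);Tt_('lugtop front R',(205,640),.06);
Tt_('rail ends',(118,288),.02);Tt_('rail ends',(278,315),.02);Tt_('rail ends back',(45,715),.02)
print('pred side lug/bracket px for front x=-?')
E
```

```text
side lugtop nb [-77.4 -54.7  60. ]
side lugtop fb [ -77.5 -100.    60. ]
side lugtop nf [-69.1 -55.4  60. ]
side lugtop ff [ -70.2 -103.4   60. ]
side plate front near [ 26.8 -56.1  24. ]
side plate front far [  28.6 -109.    24. ]
side plate back near [-81.1 -56.4  24. ]
top plate front L [ 24.7 -46.6  24. ]
top plate front R [ 25.7 -94.3  24. ]
top nose front [ 87.8 -72.4  24.5]
top nose blk back [ 96.8 -70.9  24.5]
top stop face [112.6 -72.   42. ]
top lugtop front L [-75.7 -45.9  60. ]
top lugtop front R [-81.7 -93.7  60. ]
top rail ends [ 52.5 -40.4  20. ]
top rail ends [  53.4 -103.    20. ]
top rail ends back [-115.6  -41.9   20. ]
pred side lug/bracket px for front x=-?
```

Measurements agree between the views:
- The jig's origin is at about (0.560, -0.044) with yaw -9.7°. The grip's centre lands at jig x = 54, against 55 expected.
- The lug's back is at jig x of about -77.5 and the bracket's front at about +27.
- The nose tip is at about +88 to +90, which leaves roughly 62 mm of travel.

I'll move over a point behind the lug with the gripper shut and turn it to the jig's axes on the way.

move_arm(
  commands=[
    [[0.434,0.945,0],[0,0,-0.895],-1],
    [[0.434,0.945,0],[0,0,-0.895],-1],
    [[0.434,0.945,0],[0,0,-0.895],-1],
    [[0.434,0.945,0],[0,0,-0.895],-1],
    [[0.434,0.945,0],[0,0,-0.895],-1],
  ],
  newtons=20,
)

```text
clock: 0.6
tcp_pos: [0.3401, -0.3256, 0.2499]
orientation: [-0.0, 0.996, -0.087, -0.0]
wrist_force: [0.7, 0.5, 0.0]
finger_gap: 0.0121
```

move_arm(
  commands=[
    [[0.434,0.945,0],[0,0,0],-1],
    [[0.434,0.945,0],[0,0,0],-1],
    [[0.434,0.945,0],[0,0,0],-1],
    [[0.434,0.945,0],[0,0,0],-1],
    [[0.434,0.945,0],[0,0,0],-1],
  ],
)

```text
clock: 1.1
tcp_pos: [0.4269, -0.1366, 0.2501]
orientation: [-0.0, 0.996, -0.085, -0.0]
wrist_force: [1.0, -0.7, -0.5]
finger_gap: 0.0
```

move_arm(
  commands=[
    [[0.434,0.945,0],[0,0,0],-1],
    [[0,0,0],[0,0,0],-1],
  ],
)

```text
clock: 1.3
tcp_pos: [0.445, -0.0965, 0.2501]
orientation: [-0.001, 0.997, -0.081, -0.0]
wrist_force: [1.1, -0.9, -0.1]
finger_gap: 0.0004
```

move_arm(
  commands=[
    [[0,-0.08,-0.95],[0,0,-0.05],-1],
    [[0,0,-0.95],[0,0,0],-1],
    [[0,0,-0.95],[0,0,0],-1],
    [[0,0,-0.6],[0,0,0],-1],
    [[0,0,0],[0,0,0],-1],
  ],
)

```text
clock: 1.8
tcp_pos: [0.4408, -0.103, 0.1089]
orientation: [-0.001, 0.996, -0.088, -0.004]
wrist_force: [0.4, -0.6, 0.4]
finger_gap: 0.0003
```

```bash
python3 - <<'E'
from h import *
f,K,T=cam('side'); save('s1',f,(170,110,315,215),5)
f,K,T=cam('top'); save('t1',f,(205,140,325,250),6)
E
```

```text
(no output)
```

View pics/s1.png

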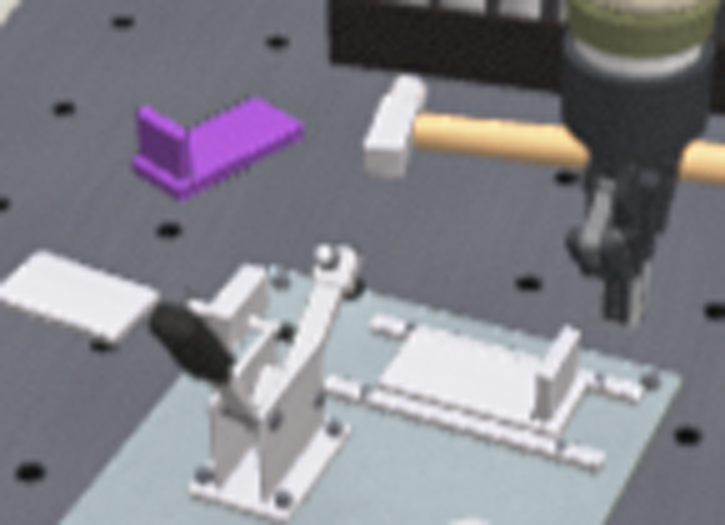

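View pics/t1.png

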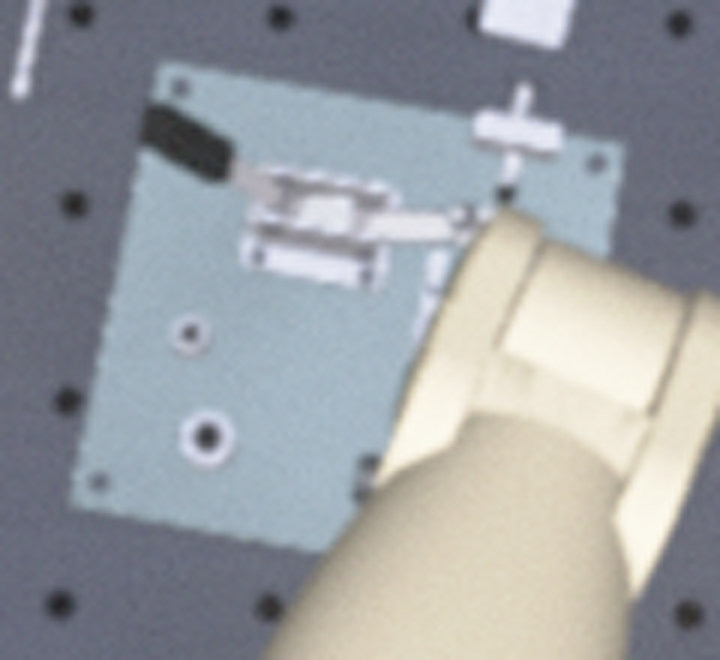

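The side crop shows the shut fingers' tips at (622,320), behind the lug at (560,370) and in line with the channel. The tool reads as jig (-107,-78). I'll descend behind the lug.

move_arm(
  commands=[
    [[0.05,0.08,-0.6],[0,0,0],-1],
    [[0,0,-0.6],[0,0,0],-1],
    [[0,0,-0.2],[0,0,0],-1],
    [[0,0,0],[0,0,0],-1],
  ],
)

```text
clock: 2.3
tcp_pos: [0.4461, -0.1008, 0.0567]
orientation: [0.0, 0.996, -0.088, -0.0]
wrist_force: [0.3, 0.4, -0.3]
finger_gap: -0.0
```

```bash
python3 - <<'E'
from h import *
s=env.get_state(); print(Ji(s['tcp_pos']),s['wrist_force'],s['orientation'])
f,K,T=cam('side'); save('s2',f,(230,130,310,205),8)
E
```

```text
[-102.6529793   -75.40303607   56.71857866] [ 0.30923787  0.41873466 -0.27368984] [ 4.30149095e-05  9.96120792e-01 -8.79962900e-02 -1.40589295e-04]
```

View pics/s2.png

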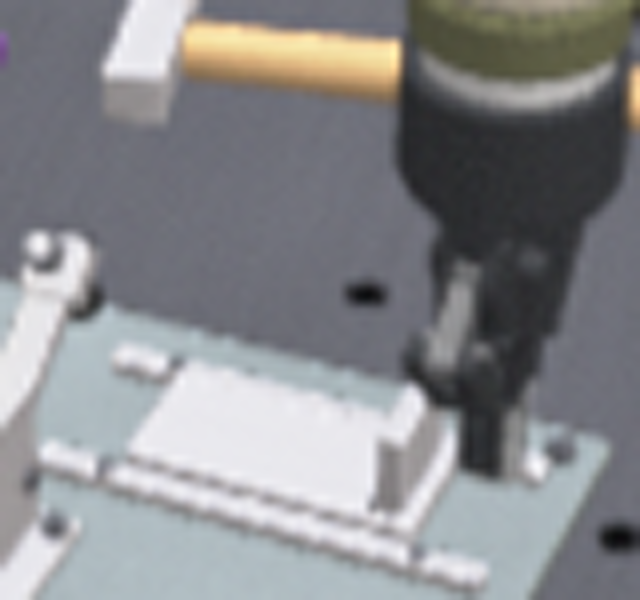

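The side crop shows the fingers at (490,450), behind the lug at (405,450), with the tips below the lug's top. I'll move forward slowly along the jig's +x.

move_arm(
  commands=[
    [[0.1,-0.017,0],[0,0,0],-1],
    [[0.1,-0.017,0],[0,0,0],-1],
    [[0.05,-0.0085,0],[0,0,0],-1],
    [[0.05,-0.0085,0],[0,0,0],-1],
  ],
)

```text
clock: 2.75
tcp_pos: [0.4588, -0.1028, 0.0568]
orientation: [0.0, 0.996, -0.088, 0.0]
wrist_force: [0.5, -0.1, 0.2]
finger_gap: -0.0003
```

move_arm(
  commands=[
    [[0.05,-0.0085,0],[0,0,0],-1],
    [[0.05,-0.0085,0],[0,0,0],-1],
  ],
)

```text
clock: 2.95
tcp_pos: [0.4602, -0.1026, 0.056]
orientation: [-0.0, 0.996, -0.088, -0.002]
wrist_force: [-6.0, 1.4, 3.3]
finger_gap: 0.0001
```

move_arm(
  commands=[
    [[0.05,-0.0085,0],[0,0,0],-1],
    [[0.05,-0.0085,0],[0,0,0],-1],
  ],
)

```text
clock: 3.15
tcp_pos: [0.4641, -0.1032, 0.0559]
orientation: [-0.0, 0.996, -0.088, -0.002]
wrist_force: [-6.1, 1.0, 4.1]
finger_gap: -0.0
```

move_arm(
  commands=[
    [[0.05,-0.0085,0],[0,0,0],-1],
    [[0.05,-0.0085,0],[0,0,0],-1],
  ],
)

```text
clock: 3.35
tcp_pos: [0.4681, -0.1039, 0.0559]
orientation: [-0.0, 0.996, -0.088, -0.002]
wrist_force: [-5.9, 1.2, 3.4]
finger_gap: 0.0002
```

Contact came at jig x of about -90, and the bracket slides at a steady 6 N. About 53 mm remain, so I'll push 30 mm at a moderate pace and then go slower.

move_arm(
  commands=[
    [[0.075,-0.0128,0],[0,0,0],-1],
    [[0.075,-0.0128,0],[0,0,0],-1],
    [[0.075,-0.0128,0],[0,0,0],-1],
    [[0.075,-0.0128,0],[0,0,0],-1],
    [[0.075,-0.0128,0],[0,0,0],-1],
  ],
)

```text
clock: 3.85
tcp_pos: [0.4849, -0.107, 0.0559]
orientation: [-0.0, 0.996, -0.088, -0.0]
wrist_force: [-2.2, 0.4, -1.3]
finger_gap: -0.0002
```

move_arm(
  commands=[
    [[0.075,-0.0128,0],[0,0,0],-1],
    [[0.075,-0.0128,0],[0,0,0],-1],
    [[0.075,-0.0128,0],[0,0,0],-1],
    [[0.075,-0.0128,0],[0,0,0],-1],
    [[0.05,-0.0085,0],[0,0,0],-1],
  ],
)

```text
clock: 4.35
tcp_pos: [0.4995, -0.1097, 0.0563]
orientation: [0.0, 0.996, -0.088, 0.0]
wrist_force: [-2.0, 0.7, -1.6]
finger_gap: -0.0001
```

```bash
python3 - <<'E'
from h import *
s=env.get_state(); print(Ji(s['tcp_pos']),s['wrist_force'])
f,K,T=cam('side'); save('s3',f,(220,130,300,205),8)
f,K,T=cam('top'); save('t3',f,(205,140,325,250),6)
E
```

```text
[-48.57027561 -75.20704632  56.32319492] [-2.00585562  0.68122388 -1.64875483]
```

View pics/s3.png

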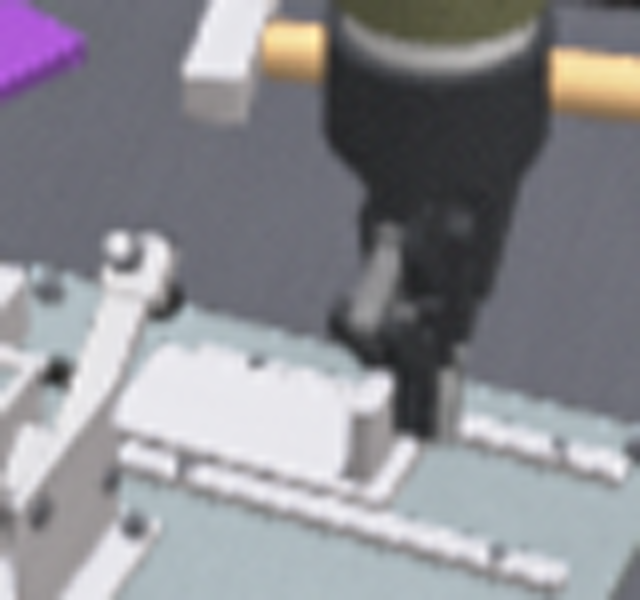

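View pics/t3.png

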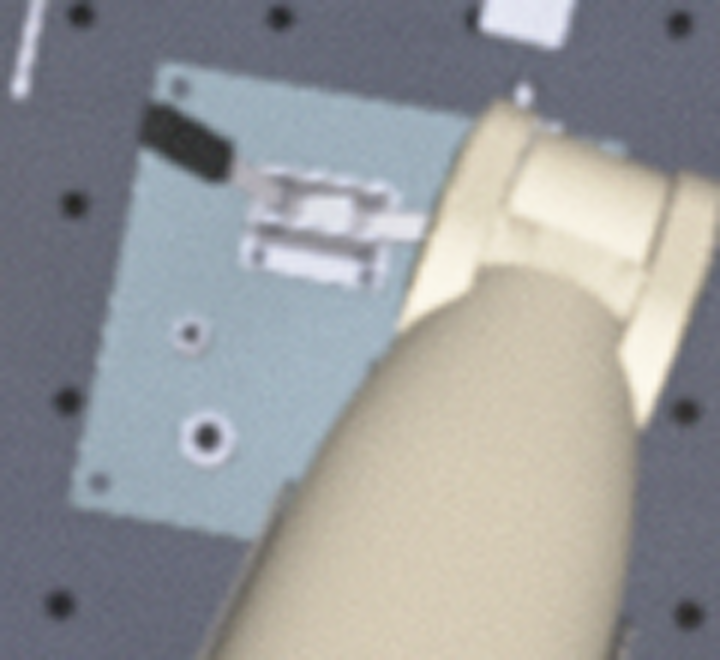

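The side crop shows the bracket at (250,410), square in its rails, with the finger on its lug at (395,410). The tool is at jig x = -48.6, so about 20 mm remain. I'll go 12 mm more and then creep.

move_arm(
  commands=[
    [[0.06,-0.0102,0],[0,0,0],-1],
    [[0.06,-0.0102,0],[0,0,0],-1],
    [[0.06,-0.0102,0],[0,0,0],-1],
    [[0.05,-0.0085,0],[0,0,0],-1],
    [[0.05,-0.0085,0],[0,0,0],-1],
  ],
)

```text
clock: 4.95
tcp_pos: [0.5102, -0.1114, 0.0565]
orientation: [0.0, 0.996, -0.088, -0.0]
wrist_force: [-5.6, 1.0, 3.4]
finger_gap: -0.0001
```

move_arm(
  commands=[
    [[0.03,-0.005,0],[0,0,0],-1],
    [[0.03,-0.005,0],[0,0,0],-1],
  ],
)

```text
clock: 5.15
tcp_pos: [0.5126, -0.1118, 0.0565]
orientation: [0.0, 0.996, -0.088, -0.0]
wrist_force: [-6.0, 0.8, 4.9]
finger_gap: -0.0
```

move_arm(
  commands=[
    [[0.02,-0.0034,0],[0,0,0],-1],
    [[0.02,-0.0034,0],[0,0,0],-1],
  ],
)

```text
clock: 5.35
tcp_pos: [0.5141, -0.1121, 0.0565]
orientation: [0.0, 0.996, -0.088, -0.0]
wrist_force: [-5.1, 1.3, 3.6]
finger_gap: -0.0001
```

move_arm(
  commands=[
    [[0.02,-0.0034,0],[0,0,0],-1],
    [[0.02,-0.0034,0],[0,0,0],-1],
  ],
)

```text
clock: 5.55
tcp_pos: [0.5157, -0.1124, 0.0565]
orientation: [0.0, 0.996, -0.088, -0.0]
wrist_force: [-5.0, 1.0, 4.1]
finger_gap: 0.0002
```

move_arm(
  commands=[
    [[0.02,-0.0034,0],[0,0,0],-1],
    [[0.02,-0.0034,0],[0,0,0],-1],
  ],
)

```text
clock: 5.75
tcp_pos: [0.5173, -0.1127, 0.0565]
orientation: [0.0, 0.996, -0.088, -0.0]
wrist_force: [-5.5, 0.8, 4.3]
finger_gap: 0.0003
```

move_arm(
  commands=[
    [[0.02,-0.0034,0],[0,0,0],-1],
    [[0.02,-0.0034,0],[0,0,0],-1],
  ],
)

```text
clock: 5.95
tcp_pos: [0.5189, -0.1129, 0.0565]
orientation: [0.0, 0.996, -0.088, -0.0]
wrist_force: [-5.2, 1.0, 3.9]
finger_gap: -0.0002
```

move_arm(
  commands=[
    [[0.02,-0.0034,0],[0,0,0],-1],
    [[0.02,-0.0034,0],[0,0,0],-1],
  ],
)

```text
clock: 6.15
tcp_pos: [0.5206, -0.1132, 0.0565]
orientation: [0.0, 0.996, -0.088, -0.0]
wrist_force: [-5.2, 0.1, 4.4]
finger_gap: -0.0002
```

move_arm(
  commands=[
    [[0.02,-0.0034,0],[0,0,0],-1],
    [[0.02,-0.0034,0],[0,0,0],-1],
  ],
)

```text
clock: 6.35
tcp_pos: [0.5221, -0.1135, 0.0565]
orientation: [0.0, 0.996, -0.088, -0.0]
wrist_force: [-5.2, 1.1, 3.5]
finger_gap: 0.0001
```

move_arm(
  commands=[
    [[0.02,-0.0034,0],[0,0,0],-1],
    [[0.02,-0.0034,0],[0,0,0],-1],
  ],
)

```text
clock: 6.55
tcp_pos: [0.5235, -0.1137, 0.0565]
orientation: [0.0, 0.996, -0.088, -0.0]
wrist_force: [-7.1, 1.9, 4.8]
finger_gap: 0.0001
```

move_arm(
  commands=[
    [[0.02,-0.0034,0],[0,0,0],-1],
  ],
)

```text
clock: 6.65
tcp_pos: [0.5237, -0.1137, 0.0563]
orientation: [0.0, 0.996, -0.088, -0.001]
wrist_force: [-7.6, 1.1, 5.9]
finger_gap: 0.0003
```

move_arm(
  commands=[
    [[0,0,0],[0,0,0],-1],
  ],
)

```text
clock: 6.75
tcp_pos: [0.5237, -0.1137, 0.0563]
orientation: [0.0, 0.996, -0.088, -0.001]
wrist_force: [-7.6, 1.3, 6.1]
finger_gap: -0.0001
```

The commanded 0.8 mm moved the tool only 0.2 mm while the force rose, so the bracket is on the nose. I'll press a little more and hold.

move_arm(
  commands=[
    [[0.02,-0.0034,0],[0,0,0],-1],
    [[0,0,0],[0,0,0],-1],
  ],
)

```text
clock: 6.95
tcp_pos: [0.5239, -0.1137, 0.0562]
orientation: [-0.0, 0.996, -0.088, -0.002]
wrist_force: [-9.2, 1.4, 6.8]
finger_gap: 0.0002
```

move_arm(
  commands=[
    [[0.015,-0.0025,0],[0,0,0],-1],
    [[0,0,0],[0,0,0],-1],
    [[0,0,0],[0,0,0],-1],
  ],
)

```text
clock: 7.25
tcp_pos: [0.524, -0.1137, 0.0562]
orientation: [-0.0, 0.996, -0.088, -0.002]
wrist_force: [-10.0, 1.7, 6.4]
finger_gap: -0.0001
```

```bash
python3 - <<'E'
from h import *
s=env.get_state(); print(Ji(s['tcp_pos']),s['wrist_force'])
f,K,T=cam('side'); save('s4',f,(210,120,300,205),7)
E
```

```text
[-23.71493491 -75.02979217  56.17026283] [-9.97470616  1.65840018  6.41857121]
```

View pics/s4.png

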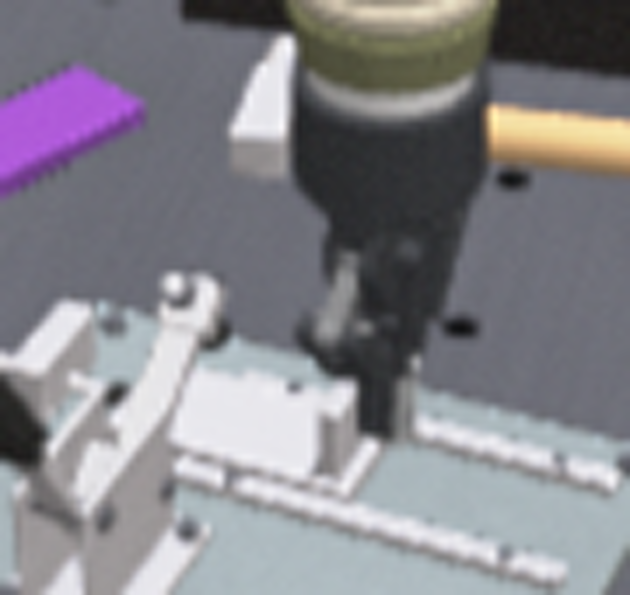

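The side crop shows the lug at (340,425) and the plate reaching under the clamp arm. The force is 10 N, of which about 5 N is sliding friction, so roughly 5 N goes into the nose. I'll back off, lift clear and check.

move_arm(
  commands=[
    [[-0.05,0.0085,0],[0,0,0],-1],
    [[-0.2,0.034,0],[0,0,0],-1],
    [[-0.4,0.068,0.1],[0,0,0],-1],
    [[-0.4,0.068,0.9],[0,0,0],-1],
    [[-0.9,0,0.9],[0,0,0],-1],
  ],
)

```text
clock: 7.8
tcp_pos: [0.4503, -0.1074, 0.1324]
orientation: [0.0, 0.996, -0.087, 0.002]
wrist_force: [0.6, -1.0, 0.8]
finger_gap: 0.0003
```

move_arm(
  commands=[
    [[-0.9,0.3,0.9],[0,0,0],-1],
    [[-0.9,0.3,0.9],[0,0,0],-1],
    [[-0.9,0.3,0.9],[0,0,0],-1],
    [[-0.5,0.9,0.9],[0,0,0],-1],
    [[0,0.9,0.5],[0,0,0],-1],
  ],
)

```text
clock: 8.3
tcp_pos: [0.3265, -0.0036, 0.2908]
orientation: [0.001, 0.996, -0.09, 0.003]
wrist_force: [1.5, 0.2, -0.5]
finger_gap: -0.0001
```

```bash
python3 - <<'E'
from h import *
s=env.get_state(); print(s['tcp_pos'],Ji(s['tcp_pos']),s['wrist_force'])
for n in('top','side'):
    f,K,T=cam(n); np.savez(n+'5.npz',f=f,K=K,T=T)
    save(n+'5',f,s=1.5)
    save(n+'5c',f,(205,140,325,250) if n=='top' else (170,130,315,235),5)
E
```

```text
[ 0.32654221 -0.00363608  0.29084286] [-2.36870437e+02  2.26320459e-01  2.90842858e+02] [ 1.48655917  0.21836888 -0.48883541]
```

View pics/top5c.png

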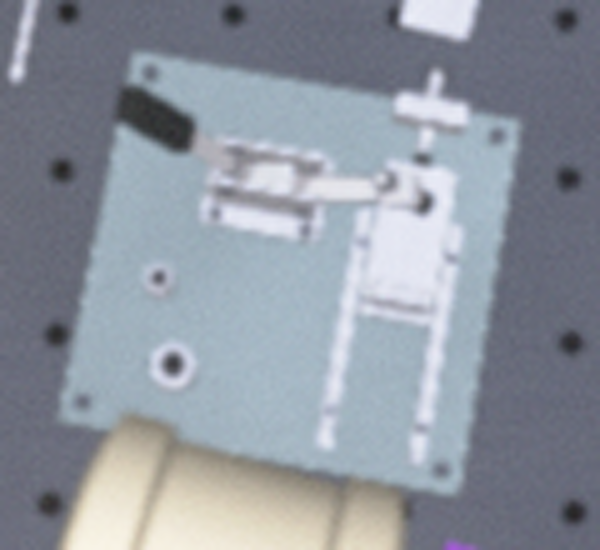

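View pics/side5c.png

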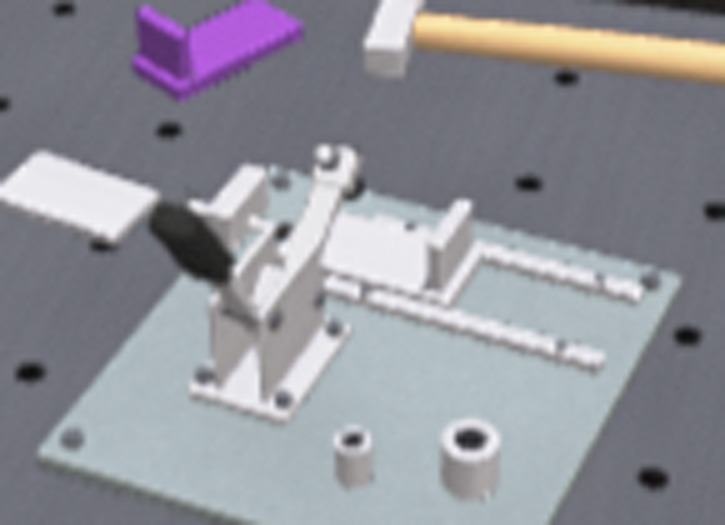

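The top crop shows the bracket's front at (423,162) meeting the dark nose at (423,157). It is square in its rails and the sockets are where they were. Next I'll measure the grip's axis from both views.

```bash
python3 - <<'E'
from h import *
dt=np.load('top5.npz'); ds=np.load('side5.npz')
Kt,Tt,Ks,Ts=dt['K'],dt['T'],ds['K'],ds['T']
tip=tri(ray(Kt,Tt,(228.1,158.7)),ray(Ks,Ts,(201.1,170.3))); root=tri(ray(Kt,Tt,(242.7,167.5)),ray(Ks,Ts,(214.4,186.2)))
for n,(p,e) in(('tip',tip),('root',root)):
    q=Ji(p); print(n,q.round(1),e, 'r',np.hypot(q[1]-52,q[2]-70),'ang',np.degrees(np.arctan2(q[2]-70,q[1]-52)))
d=Ji(tip[0])-Ji(root[0]); print('grip slope',np.degrees(np.arctan2(d[2],d[1])),np.linalg.norm(d))
R0=tri(ray(Kt,Tt,(205+425/5-.4,140+200/5-.4)),ray(Ks,Ts,(170+354/5-.4,130+182/5-.4))); print('foot',Ji(R0[0]),R0[1])
s=np.sin
for th in (60,50,40,30,20,10,0):
    t=np.radians(th); y=52+100*np.cos(t)-9*np.sin(t); z=70+100*np.sin(t)+9*np.cos(t); print(th,y.round(1),z.round(1))
print(J(.055,.08,.25),J(.055,.0,.0)-J(.055,-.01,0))
E
```

```text
tip [ 55.4 125.5 196.4] 0.004584651964105773 r 146.25183730699212 ang 59.8195164214732
root [ 52.9  81.2 116.5] 0.003802117106546551 r 54.92716866883979 ang 57.896724618865555
grip slope 60.97521318484417 91.40805644873593
foot [ 53.53602928 -77.34225731  71.29561708] 0.0017314171713614813
60 94.2 161.1
50 109.4 152.4
40 122.8 141.2
30 134.1 127.8
20 142.9 112.7
10 148.9 96.2
0 152.0 79.0
[0.62767217 0.02590946 0.25      ] [0.00168197 0.00985753 0.        ]
```

The grip's slope is about 61° and its centre angle about 59°, so the bend is small. The grip lies in the plane jig x of about 54. The spindle foot's triangulation was poor (mismatched dark spots) and isn't needed. I'll move high over the handle, near jig (55, 85).

move_arm(
  commands=[
    [[0.944,0.108,0],[0,0,0],-1],
    [[0.944,0.108,0],[0,0,0],-1],
    [[0.944,0.108,0],[0,0,0],-1],
    [[0.944,0.108,0],[0,0,0],-1],
    [[0.944,0.108,0],[0,0,0],-1],
  ],
)

```text
clock: 8.9
tcp_pos: [0.5158, 0.0025, 0.2874]
orientation: [-0.006, 0.997, -0.078, 0.001]
wrist_force: [0.4, -0.7, 0.3]
finger_gap: -0.0
```

move_arm(
  commands=[
    [[0.944,0.108,0],[0,0,0],-1],
    [[0.944,0.108,0],[0,0,0],-1],
    [[0.944,0.108,0],[0,0,0],-1],
    [[0,0,0],[0,0,0],-1],
    [[0,0,0],[0,0,0],-1],
  ],
)

```text
clock: 9.4
tcp_pos: [0.6255, 0.0017, 0.2861]
orientation: [-0.011, 0.998, -0.067, -0.0]
wrist_force: [-0.1, 0.4, 0.3]
finger_gap: -0.0002
```

```bash
python3 - <<'E'
from h import *
s=env.get_state(); print(s['tcp_pos'],Ji(s['tcp_pos']),s['wrist_force'],s['joint_pos'])
f,K,T=cam('side');save('s6',f,(150,60,295,205),4)
E
```

```text
[0.62549781 0.00165519 0.28607377] [ 56.93610438  55.72554635 286.07377186] [-0.07214157  0.42438006  0.29127872] [-0.13578183  0.41056614  0.27341966  1.43528172  0.02244304  3.14010281]
```

View pics/s6.png

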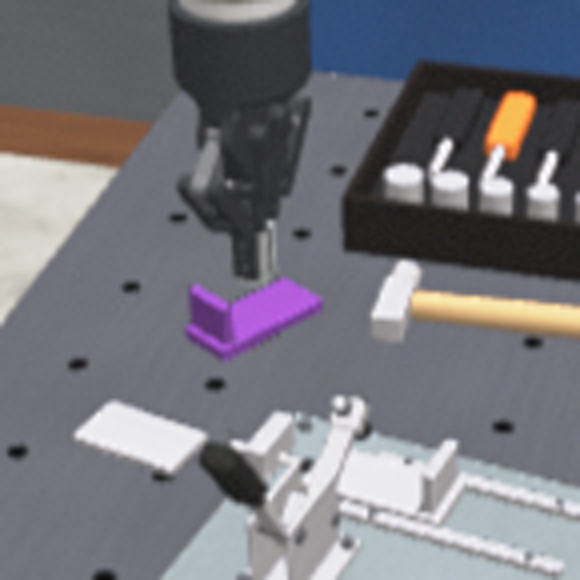

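The tool stopped short because joint 6 is at its limit (3.14). Turning it about +88° gives an equivalent pressing pose well inside the range.

move_arm(
  commands=[
    [[0,0,0],[0,0,1],-1],
    [[0,0,0],[0,0,1],-1],
    [[0,0,0],[0,0,1],-1],
    [[0,0,0],[0,0,1],-1],
    [[0,0,0],[0,0,1],-1],
  ],
)

```text
clock: 9.95
tcp_pos: [0.6237, 0.0022, 0.289]
orientation: [-0.01, 0.96, 0.281, -0.002]
wrist_force: [0.3, -0.8, 0.3]
finger_gap: -0.0002
```

move_arm(
  commands=[
    [[0,0,0],[0,0,1],-1],
    [[0,0,0],[0,0,1],-1],
    [[0,0,0],[0,0,1],-1],
    [[0,0,0],[0,0,1],-1],
    [[0,0,0],[0,0,1],-1],
  ],
)

```text
clock: 10.45
tcp_pos: [0.6237, 0.0022, 0.2891]
orientation: [-0.009, 0.806, 0.592, -0.006]
wrist_force: [0.1, -0.2, 1.1]
finger_gap: 0.0001
```

```bash
python3 - <<'E'
from h import *
from scipy.spatial.transform import Rotation as Q
s=env.get_state(); print(s['tcp_pos'],Ji(s['tcp_pos']),s['joint_pos'])
q=s['orientation']; M=Q.from_quat([q[1],q[2],q[3],q[0]]); m=M.as_matrix(); print(m.round(3))
# wanted: z down, x along jig y
ey=np.r_[R[:,1],0]; z=np.array([0,0,-1.]); D=np.stack([ey,np.cross(z,ey),z],1)
rv=(Q.from_matrix(D)*M.inv()).as_rotvec(); print(np.degrees(rv), np.degrees(rv)/8)
print((J(.055,.085,.25)-s['tcp_pos'])/.04)
E
```

```text
[0.62370426 0.00216777 0.28905636] [ 55.08188678  55.92915341 289.05636135] [-0.12690447  0.42517676  0.30263823  1.46885464  0.00387239  1.74669571]
[[ 0.298  0.954 -0.02 ]
 [ 0.954 -0.298  0.006]
 [ 0.    -0.021 -1.   ]]
[-0.29245016 -1.16555239  7.66840063] [-0.03655627 -0.14569405  0.95855008]
[ 0.12022249  0.71676151 -0.97640903]
```

move_arm(
  commands=[
    [[0.12,0.72,0],[-0.037,-0.146,0.95],-1],
    [[0,0,-0.9],[0,0,0],-1],
    [[0,0,-0.8],[0,0,0],-1],
    [[0,0,0],[0,0,0],-1],
  ],
)

```text
clock: 10.85
tcp_pos: [0.6258, 0.0314, 0.2162]
orientation: [-0.003, 0.766, 0.642, -0.003]
wrist_force: [-0.4, 0.4, -0.7]
finger_gap: 0.0001
```

```bash
python3 - <<'E'
from h import *
s=env.get_state(); print(s['tcp_pos'],Ji(s['tcp_pos']),s['orientation'],s['wrist_force'],s['joint_pos'])
f,K,T=cam('side');save('s7',f,(170,90,270,210),5)
print(proj(K,T,J(.055,.085,.195)))
E
```

```text
[0.62578894 0.03142705 0.21620821] [ 52.21555513  85.12223103 216.20821242] [-0.00306385  0.76635824  0.64239819 -0.0031963 ] [-0.43583013  0.43703021 -0.73114993] [-7.78046118e-02  4.32339241e-01  1.36750016e-01  1.28406174e+00
 -9.91028542e-05  1.66852513e+00]
[[210.2760434  161.76952534]]
```

View pics/s7.png

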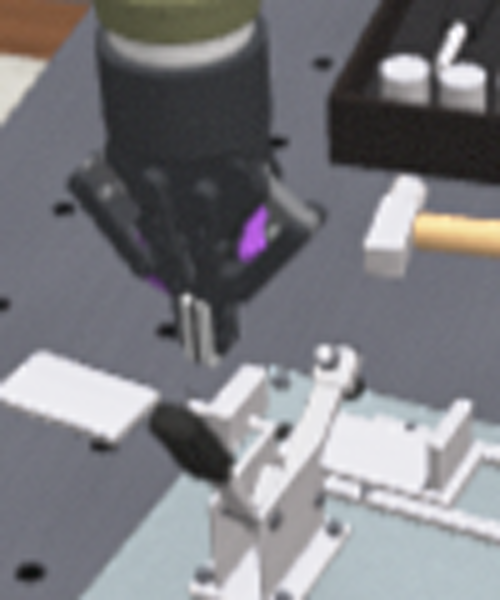

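The side crop shows the tips at (200,358), matching the projection, just above and inward of the grip at (190,440). I'll descend slowly to contact.

move_arm(
  commands=[
    [[0.06,-0.01,-0.2],[0,0,0],-1],
    [[0,0,-0.2],[0,0,0],-1],
    [[0,0,-0.15],[0,0,0],-1],
    [[0,0,0],[0,0,0],-1],
  ],
)

```text
clock: 11.3
tcp_pos: [0.6318, 0.0306, 0.1972]
orientation: [-0.001, 0.767, 0.642, -0.001]
wrist_force: [-0.0, 0.5, -0.5]
finger_gap: -0.0003
```

move_arm(
  commands=[
    [[0,0,-0.1],[0,0,0],-1],
    [[0,0,-0.05],[0,0,0],-1],
  ],
)

```text
clock: 11.5
tcp_pos: [0.6321, 0.0307, 0.1917]
orientation: [-0.0, 0.766, 0.642, -0.001]
wrist_force: [-0.4, -1.0, -0.4]
finger_gap: 0.0001
```

move_arm(
  commands=[
    [[0,0,-0.08],[0,0,0],-1],
    [[0,0,-0.05],[0,0,0],-1],
  ],
)

```text
clock: 11.7
tcp_pos: [0.632, 0.0307, 0.1863]
orientation: [-0.001, 0.766, 0.642, -0.001]
wrist_force: [-0.9, 0.5, -0.6]
finger_gap: 0.0001
```

move_arm(
  commands=[
    [[-0.09,0.015,-0.08],[0,0,0],-1],
    [[0,0,-0.05],[0,0,0],-1],
  ],
)

```text
clock: 11.9
tcp_pos: [0.6279, 0.0314, 0.1811]
orientation: [-0.001, 0.766, 0.642, -0.001]
wrist_force: [0.1, -0.5, 0.1]
finger_gap: 0.0003
```

move_arm(
  commands=[
    [[0,0,-0.08],[0,0,0],-1],
    [[0,0,-0.05],[0,0,0],-1],
  ],
)

```text
clock: 12.1
tcp_pos: [0.6285, 0.0311, 0.1762]
orientation: [-0.0, 0.766, 0.642, -0.001]
wrist_force: [-0.1, -1.4, 2.6]
finger_gap: -0.0001
```

move_arm(
  commands=[
    [[0,0,-0.08],[0,0,0],-1],
    [[0,0,-0.05],[0,0,0],-1],
  ],
)

```text
clock: 12.3
tcp_pos: [0.6287, 0.0312, 0.171]
orientation: [-0.0, 0.766, 0.642, -0.0]
wrist_force: [-0.6, -0.3, 2.1]
finger_gap: -0.0
```

Contact came at tips z of about 0.159 with about 2 N, the expected swing force. I'll follow the grip's arc, about 95 mm from the pivot.

move_arm(
  commands=[
    [[0.013,0.075,-0.055],[0,0,0],-1],
    [[0.013,0.075,-0.055],[0,0,0],-1],
    [[0.013,0.075,-0.055],[0,0,0],-1],
    [[0.013,0.075,-0.055],[0,0,0],-1],
    [[0.013,0.075,-0.055],[0,0,0],-1],
  ],
)

```text
clock: 12.8
tcp_pos: [0.6312, 0.0467, 0.1599]
orientation: [-0.0, 0.766, 0.642, -0.0]
wrist_force: [-0.2, -0.5, 1.2]
finger_gap: -0.0001
```

move_arm(
  commands=[
    [[0.013,0.076,-0.07],[0,0,0],-1],
    [[0.013,0.076,-0.07],[0,0,0],-1],
    [[0.012,0.07,-0.076],[0,0,0],-1],
    [[0.012,0.07,-0.076],[0,0,0],-1],
  ],
)

```text
clock: 13.2
tcp_pos: [0.6332, 0.0584, 0.1481]
orientation: [-0.001, 0.766, 0.642, -0.0]
wrist_force: [0.4, 0.4, 2.3]
finger_gap: -0.0004
```

```bash
python3 - <<'E'
from h import *
s=env.get_state(); print(s['tcp_pos'],Ji(s['tcp_pos']),s['orientation'],s['wrist_force'])
f,K,T=cam('side');save('s8',f,(170,110,270,210),6)
E
```

```text
[0.63317111 0.05836818 0.14811089] [ 54.96114576 112.92120202 148.11088585] [-5.21250154e-04  7.66405322e-01  6.42356943e-01 -4.10953766e-04] [0.40941113 0.39505082 2.32337843]
```

View pics/s8.png

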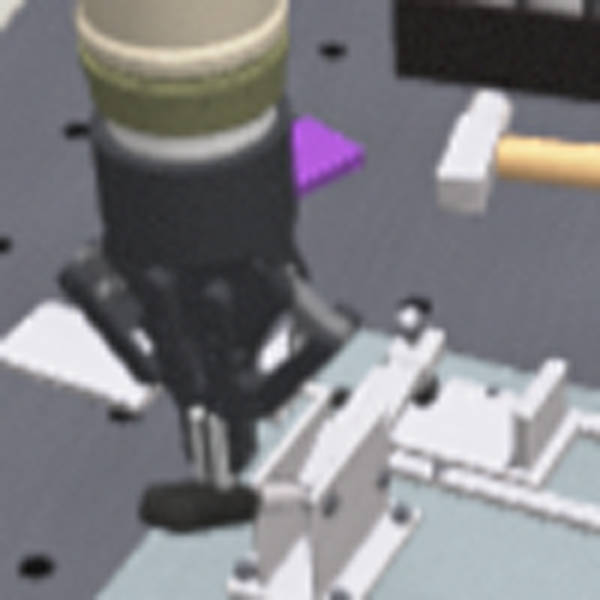

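The side crop shows the tips at (218,480) on the grip (145–260, 505). The handle is at about 34° above level and the spindle arm is coming down. I'll keep on, watching the force.

move_arm(
  commands=[
    [[0.01,0.06,-0.085],[0,0,0],-1],
    [[0.01,0.058,-0.087],[0,0,0],-1],
    [[0.009,0.055,-0.088],[0,0,0],-1],
  ],
)

```text
clock: 13.55
tcp_pos: [0.6342, 0.065, 0.1379]
orientation: [-0.0, 0.766, 0.642, -0.001]
wrist_force: [-1.9, -1.9, 6.0]
finger_gap: 0.0002
```

move_arm(
  commands=[
    [[0.008,0.05,-0.09],[0,0,0],-1],
    [[0.008,0.048,-0.09],[0,0,0],-1],
  ],
)

```text
clock: 13.75
tcp_pos: [0.635, 0.0687, 0.1317]
orientation: [0.0, 0.767, 0.642, -0.0]
wrist_force: [-3.0, -2.0, 11.7]
finger_gap: 0.0002
```

move_arm(
  commands=[
    [[0.007,0.042,-0.09],[0,0,0],-1],
    [[0.007,0.04,-0.09],[0,0,0],-1],
  ],
)

```text
clock: 13.95
tcp_pos: [0.6356, 0.072, 0.1253]
orientation: [0.0, 0.766, 0.642, -0.0]
wrist_force: [-5.1, -0.8, 13.2]
finger_gap: -0.0
```

Force is 13 N near the expected peak (about 17° above level). I'll continue in the same small steps.

move_arm(
  commands=[
    [[0.006,0.034,-0.09],[0,0,0],-1],
    [[0.005,0.03,-0.09],[0,0,0],-1],
  ],
)

```text
clock: 14.15
tcp_pos: [0.6361, 0.0749, 0.1182]
orientation: [0.0, 0.766, 0.642, 0.0]
wrist_force: [-4.1, 0.8, 12.9]
finger_gap: 0.0003
```

move_arm(
  commands=[
    [[0.005,0.028,-0.08],[0,0,0],-1],
    [[0.004,0.025,-0.08],[0,0,0],-1],
  ],
)

```text
clock: 14.35
tcp_pos: [0.6363, 0.0771, 0.1112]
orientation: [-0.0, 0.766, 0.642, 0.0]
wrist_force: [-3.6, 0.8, 8.5]
finger_gap: -0.0
```

move_arm(
  commands=[
    [[0.003,0.02,-0.07],[0,0,0],-1],
    [[0.003,0.02,-0.07],[0,0,0],-1],
  ],
)

```text
clock: 14.55
tcp_pos: [0.6365, 0.0787, 0.1047]
orientation: [-0.0, 0.766, 0.642, -0.0]
wrist_force: [-1.2, 0.7, 3.5]
finger_gap: -0.0
```

Force is falling towards dead centre, so I'll take gentle steps from here.

move_arm(
  commands=[
    [[0.002,0.01,-0.05],[0,0,0],-1],
  ],
)

```text
clock: 14.65
tcp_pos: [0.6365, 0.0791, 0.102]
orientation: [-0.001, 0.766, 0.642, -0.0]
wrist_force: [-0.4, 0.4, 1.1]
finger_gap: -0.0
```

move_arm(
  commands=[
    [[0.002,0.01,-0.05],[0,0,0],-1],
  ],
)

```text
clock: 14.75
tcp_pos: [0.6364, 0.0793, 0.0997]
orientation: [-0.001, 0.766, 0.642, -0.001]
wrist_force: [-0.1, 0.2, -1.2]
finger_gap: -0.0001
```

move_arm(
  commands=[
    [[0.001,0.005,-0.04],[0,0,0],-1],
    [[0,0,0],[0,0,0],-1],
  ],
)

```text
clock: 14.95
tcp_pos: [0.6362, 0.0793, 0.0979]
orientation: [-0.001, 0.766, 0.642, -0.001]
wrist_force: [-0.1, 1.0, 0.4]
finger_gap: 0.0003
```

```bash
python3 - <<'E'
from h import *
s=env.get_state(); print(s['tcp_pos'],Ji(s['tcp_pos']),s['orientation'],s['wrist_force'])
f,K,T=cam('side');save('s9',f,(170,120,270,220),6)
E
```

```text
[0.63618903 0.07932433 0.09787185] [ 54.41132019 134.08639936  97.87185126] [-0.00093356  0.76648154  0.64226467 -0.00112802] [-0.06923574  0.98736859  0.42836267]
```

View pics/s9.png

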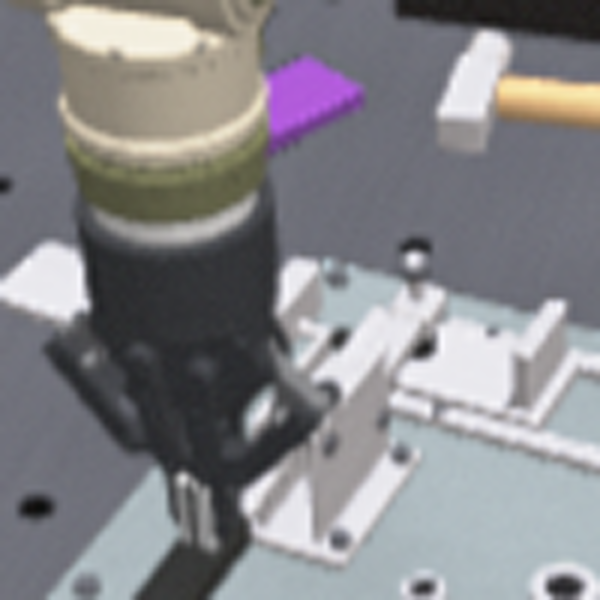

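The force went to zero, so the handle ran on past centre by itself. I'll confirm with a light touch down to its stop.

move_arm(
  commands=[
    [[0,0,-0.025],[0,0,0],-1],
  ],
)

```text
clock: 15.1
tcp_pos: [0.6367, 0.0793, 0.0977]
orientation: [-0.0, 0.766, 0.642, -0.001]
wrist_force: [0.5, 1.0, -0.3]
finger_gap: 0.0
```

move_arm(
  commands=[
    [[0,0,-0.025],[0,0,0],-1],
  ],
)

```text
clock: 15.2
tcp_pos: [0.6369, 0.0793, 0.0972]
orientation: [-0.0, 0.766, 0.642, -0.0]
wrist_force: [-2.5, -0.3, 7.6]
finger_gap: 0.0
```

move_arm(
  commands=[
    [[0,0,-0.025],[0,0,0],-1],
  ],
)

```text
clock: 15.3
tcp_pos: [0.637, 0.0793, 0.0971]
orientation: [-0.0, 0.766, 0.642, -0.0]
wrist_force: [-3.7, -0.4, 11.6]
finger_gap: -0.0003
```

The handle sits on its hard stop at tips z = 0.078 (0.079 expected when locked), and position barely changes with force. I'll lift off and look.

move_arm(
  commands=[
    [[0,0,0.1],[0,0,0],-1],
    [[0,0,0.5],[0,0,0],-1],
    [[0,0,0.9],[0,0,0],-1],
    [[0,0,0.9],[0,0,0],-1],
    [[0,0,0.9],[0,0,0],-1],
  ],
)

```text
clock: 15.8
tcp_pos: [0.6364, 0.0794, 0.229]
orientation: [-0.001, 0.766, 0.642, -0.001]
wrist_force: [0.7, -0.4, -0.2]
finger_gap: -0.0003
```

move_arm(
  commands=[
    [[-0.9,0,0.6],[0,0,0],-1],
    [[-0.9,0,0.6],[0,0,0],-1],
    [[-0.9,0,0],[0,0,0],-1],
    [[-0.9,0,0],[0,0,0],-1],
    [[-0.9,0,0],[0,0,0],-1],
  ],
)

```text
clock: 16.3
tcp_pos: [0.4553, 0.0794, 0.276]
orientation: [-0.0, 0.766, 0.642, -0.0]
wrist_force: [-0.1, -0.3, 0.6]
finger_gap: 0.0004
```

move_arm(
  commands=[
    [[-0.9,0,0],[0,0,0],-1],
    [[-0.7,0,0],[0,0,0],-1],
    [[0,0,0],[0,0,0],-1],
  ],
)

```text
clock: 16.6
tcp_pos: [0.3893, 0.0796, 0.2762]
orientation: [-0.001, 0.766, 0.642, -0.001]
wrist_force: [0.4, -0.1, -0.0]
finger_gap: 0.0007
```

```bash
python3 - <<'E'
from h import *
s=env.get_state(); print(s['tcp_pos'],s['wrist_force'])
for n in('top','side'):
    f,K,T=cam(n); np.savez(n+'9.npz',f=f,K=K,T=T)
    save(n+'9',f,s=1.5)
    save(n+'9c',f,(205,140,325,250) if n=='top' else (170,140,315,245),5)
E
```

```text
[0.38926439 0.07955708 0.27617261] [ 0.38606064 -0.12581801 -0.03257934]
```

View pics/top9c.png

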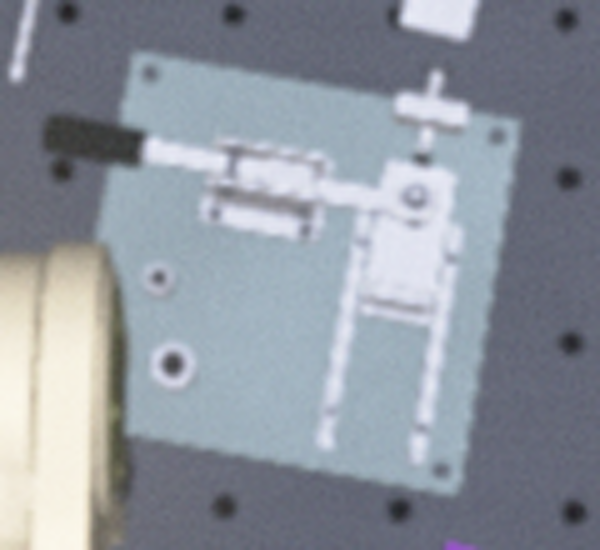

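View pics/side9c.png

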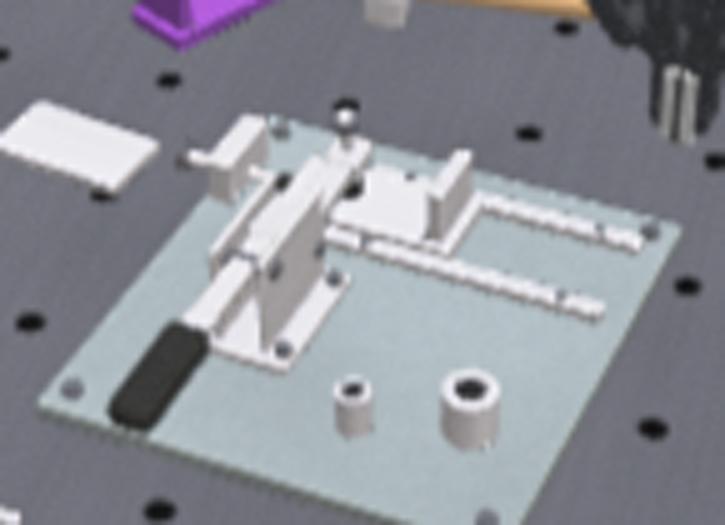

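Both views show the handle level (side crop 160,375), the spindle upright on the bracket's plate (top crop 415,195), and the bracket's front still at the nose (422,158), where it was before clamping. The sockets and other bystanders have not moved. I'm handing in.

```bash
python3 - <<'E'
from h import *
a=np.load('top5.npz')['f'][168:206,272:300].astype(int);b=np.load('top9.npz')['f'][168:206,272:300].astype(int)
g=lambda n:cv2.cvtColor(np.load(n)['f'],cv2.COLOR_RGB2GRAY)[185:206,272:300].astype(np.float32)
print('shift px',cv2.phaseCorrelate(g('top5.npz'),g('top9.npz')))
print(job.hand_in())
E
```

```text
shift px ((-0.026119913252253824, 0.005562001796894478), 0.9849397647711966)
the job is handed in; nothing more can be done
None
```

I slid the bracket home against the rubber nose, pressed the clamp handle past over-centre until it locked, and handed the job in at about 17 s of the 67 s allowed. `job.hand_in()` gives no verdict.

- **Bracket and stop:** I pushed on the lug's back with the fingers shut. The push ended at about 10 N, of which roughly 5 N was sliding friction, so about 5 N went into the nose. That split is inferred from the wrist force, because the contact force itself can't be read.
- **Clamp:** I pressed down along the grip's arc. The force peaked at about 13 N, fell to zero past dead centre, and the handle then stood firm on its stop under a light 12 N touch at the expected height.
- **Last pictures:** The handle is level, the spindle stands upright on the plate, and the bracket's front is at the nose. The bracket moved less than 0.03 pixel during clamping. The sockets are where they were, and nothing else in view of the last crops had moved.
- **What disagreed:** The two views differed by a few millimetres across the channel, though their mean fitted the stated dimensions. Triangulating the spindle foot failed and I did not use it. The first approach to the handle ran joint 6 to its limit, so I turned the tool 88° and carried on.

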